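# Squash a slide preparation with the ratchet press

### The job

Squash the preparation in the slide press: push the hand lever down notch by notch until the rubber foot bears firmly on the slide, but not so far that the slide is crushed, and leave the lever standing latched in that notch with nothing touching it for a second. Then press the release button on the handle and let the lever come gently all the way back up, without letting it slam, leaving the glassware and boxes around the press where they are.

Things in the scene. Friction and masses are not known exactly. Their poses are not given: they have to be found in the camera images.
- lever_hinge (a point): hinge axis of the press's hand lever: centre of the steel pin on the white column, 125 mm above the bench. The press (white base 250 x 150 x 16 mm, from 190 mm on the handle side of this point to 60 mm beyond) is fixed. Axes of the press: z up, y along the pin, -x towards the handle. The lever swings in this point's x-z plane.
- lever (a joint): lever angle in rad: 0 = up at its rest stop, the lever then rising from the hinge at 0.75 rad above level towards -x; grows as the handle is pushed down (0.75 minus this value above level; end stop 1.02). A return spring lifts it: a downward push of about 10 N on the bar starts it, up to about 19 N with the foot squeezed.
- quadrant (a point): middle of the rim of the steel toothed quadrant beside the lever, 65 mm from the hinge; its pawl latches the lever every 0.16 rad: notches at 0.16, 0.32, 0.48, 0.64, 0.80, 0.96. Pushed 0.03 rad or more past a notch and let go, the lever settles back in it and stays; short of a notch it springs back to the one before. Latched, it comes up only if the button is pressed.
- bar_mid (a point): centre of the T-shaped black handle bar at the lever's end, 200 mm from the hinge. The bar is round, 18 mm thick, 154 mm long along y of the press: push it down on either side of the button. Axes turn with the lever: -x outward along it, z square to it, upward.
- button_top (a point): top of the release button, a plain steel dome (13 mm radius) in the middle of the handle bar, on its hub (36 mm across, 22 mm high). At rest the dome's centre lies 12 mm, its top 25 mm, from the bar's centre line along z of bar_mid; it is pressed along that line.
- button (a joint): how far the button is pressed in, m: 0 = out, 0.0075 = fully in, which draws the pawl (2 N to start, 4 N at the end, a few N more while the latch is loaded). Held in, the lever is free and lifts the pressing finger; keep it in all the way up. Let go, the pawl catches in the next notch on the way up. It dips and pops back by itself at each notch ratcheted past.
- foot (a joint): squeeze of the sprung rubber foot in m: 0 = off the slide. Right and firm: 2 to 8 mm with the lever latched (the first notch giving 2 mm or more). Over 11.5 mm at any time crushes the slide. First bearing is felt as a step of about 4 N in the push on the bar, then the foot's spring gives way.
- ram_top (a point): top of the vertical steel ram that carries the foot, 37.5 mm from the hinge on the handle side. It goes down 37.5 mm per rad of the lever, 6 mm a notch. The anvil under the slide stands at another height every time: the foot meets the slide somewhere from 0.15 to 0.60 rad of the lever.
- dropper_mid (a point): middle (half-way up) of a small amber dropper bottle, 34 mm across, 75 mm high, standing beside the press; leave alone
- petri_mid (a point): middle of a clear closed Petri dish, 90 mm across, 15 mm high, lying beside the press; leave alone
- stain_jar_mid (a point): middle of a squat glass jar with a white lid, 60 mm across, 85 mm high; leave alone
- beaker_mid (a point): middle of a small glass beaker, 72 mm across, 90 mm high; leave alone
- slide_box_mid (a point): middle of a blue slide box, 100 x 85 x 36 mm; leave alone
- reagent_mid (a point): middle of a white reagent bottle, 68 mm across, 150 mm high; leave alone

How it is judged (in metres and radians):
On the way:
1. the lever stands latched in a notch with the foot squeezed on the slide by 1.5 to 9 mm, the lever still and untouched by the robot, for 0.5 s (value of joint foot between 0.0015 and 0.009 m and velocity of joint lever between -0.05 and 0.05 rad/s and contact force between each of the arm, the fingers and press below 0.3 N), for 0.5 s.
At the end, for the whole second after the job is handed in: the lever is back up at its rest stop (below 0.05 rad) and still, and the foot is off the slide (value of joint lever below 0.05 rad and value of joint foot below 0.0008 m and velocity of joint lever between -0.05 and 0.05 rad/s); the robot touches nothing.
It fails at once if the slide is crushed (foot squeezed more than 11.5 mm) (value of joint foot above 0.0115 m).
It fails at once if the lever slams up: it nears its rest stop faster than 1.5 rad/s (value of joint lever below 0.12 rad and velocity of joint lever below -1.5 rad/s).
It fails at once if a bystander is shifted or knocked by more than 25 mm (distance of any of dropper_mid, petri_mid, stain_jar_mid, beaker_mid, slide_box_mid, reagent_mid from where it was at the start of the episode above 0.025 m).
It also fails if it takes over 51 s, if anything falls off the work surface, if the arm or the gripper's body presses on something with over 40 N, if the wrist force passes 120 N, or if a joint passes its speed limit or range.

### The arm

A 6-joint arm with a two-finger parallel gripper is mounted at the origin on the work surface. World frame = base frame: x ahead of the robot, y to its left, z up, the work surface at z = 0. Lengths are in mm, angles in rad, forces in N, time in s.
With the tool pointing down it reaches from about 275 to 1000 mm from the base axis. Payload 8.4 kg.
Tool frame: the origin (TCP) lies at the very end of the fingers, on their centre line; the grasp point (between the pads) lies 19 mm behind it; z points along the fingers, y is the direction in which the jaws open and shut (so a half turn about z gives the same grasp; the last joint's range is limited). The gripper opens to 85 mm and grips with 20 to 120 N. Pads are 22 mm wide; open, the fingers measure 114 mm over their backs; the gripper's body (76 mm by 85 mm) begins 54 mm behind the grasp point. The pads swing forward as they close: fully open they stand 13 mm farther back than shut.
Start: joints at [1.126, 0.353, 1.633, -0, 1.155, -0.002], TCP at [267.793, 564.725, 231.281] pointing down, gripper open.
Joint ranges: [-2.63, 2.63], [-0.92, 2.1], [0.06, 2.66], [-1.3, 4.44], [0, 2.69], [-3.02, 3.02]. Speed limits (rad/s): [2.22, 2.22, 2.79, 3.14, 3.14, 3.14].

### API

Orientations are given as [roll, pitch, yaw] about the fixed x, y, z axes, in that order (R = Rz(yaw) Ry(pitch) Rx(roll)).
In Python, from rig import sense, grab_frame, get_calibration, sign_off, boxes_of, trace gives the robot as it stands.
- The arm moves only by the tool servo_tool, never from a script. Its argument "rows" is a list of rows, each a list of 3 entries, a list of its own where there are three numbers: the finger opening in mm, from 0 to 85.4, then the shift along the tool's x, y, z in mm, then the turn, a rotation vector about the tool's x, y, z in degrees. A call has 1 to 8 rows; each row shifts and turns the commanded pose from where the row before left it, along the tool's axes as they then stand; what a row does not reach is not made up. A row lasts 1/8 s, in which the tool goes at most 62.5 mm and 10.7 degrees, less where a joint would pass 70% of its speed; a pose out of reach is approached as far as the arm can. A call is refused whole if a number of a shift passes 62.5 or a number of a turn 10.7, either way. A call with a gripper value outside its range is refused whole. The fingers move at their own pace and stop on an object; "force" is the grip in N (left out, the last holds). Time passes only in rows, so rows that do not move let the fingers close. It gives the time, the measured TCP pose, the force and the opening at its end, in the units of the state.
- sense(): the state, without advancing time (a new reading comes with each control period).
- grab_frame(name): name is "scene" or "top" or "wrist"; returns the picture (480x640x3 uint8, blue, green, red); there is no depth.
- get_calibration(name): a dict with "intrinsics" (3x3 intrinsics, pixels), "world_to_cam" (4x4, takes a point from world to camera coordinates). Camera axes: x right, y down, z forward; pixel columns grow to the right and rows downward; lengths in mm; the calibration is good to about 2 mm. A picture is of the moment at which its call begins: read the wrist's pose just before it. get_calibration takes no time and is no camera call; for the wrist camera it gives the pose at the moment of the call.
- sign_off(): hands the job in, once; it reports no verdict.
Trained networks look in the newest picture that a camera, given by its name, has taken for a name from the list of things; names that differ only in an ending like _2 or _b are one class to them, and where a whole thing is asked for, a point or a joint stands for the part that bears it (a point fixed in the world has none). Each returns a list of dicts, best first, with "conf" (0 to 1); they miss things now and then, are a little off and sometimes report something else, mostly with a low value. They report only what shows in the picture. A call takes as long as a camera call.
- boxes_of(camera, thing): "centre" ([x, y, z] in mm, in the coordinates of the camera as it stood for that picture, good to about 4 mm: the middle of the surface that is visible of it).
- trace(camera, thing): "mask" (480x640 bool, what is visible of it).
The state is a dict: "clock": time; "qpos": joint angles; "qvel": joint speeds; "joint_efforts": joint torques, N m; "eef_pos": TCP position; "tcp_rot": TCP orientation; "contact_force": force on the tool from outside, world axes, zero at the start; "wrist_torque": the same for the moment, N m; "opening": opening from 0.0 (shut) to 1.0 (fully open).
Only numpy, scipy, OpenCV 4.12 (cv2) and the standard library are available. Lean on these libraries where they do the work, as an engineer would, in place of code of your own. Each camera call takes 0.05 s, during which the arm holds its last target. There are 200 camera calls.

## Working session

There is one attempt and no reset: what is moved stays moved. The work goes in short steps, Python scripts to look and compute and a tool call to move; the robot and the scene stay as the last step left them, time stands still between calls to the robot, and variables do not carry over. Pictures are saved under pics/ and viewed, about 8 in all and at most 12, crops included, and the job is handed in when it is done.

Besides the shell and the picture viewer there is one more tool, called after "Request:" as name([rows], argument=value, ...), one row to a line, values as JSON. servo_tool: Moves the arm, as the interface text tells. Its arguments: {"type":"object","properties":{"rows":{"type":"array","items":{"type":"array"}},"force":{"type":"number"}},"required":["rows"]}

```bash
mkdir -p pics
cat > h.py <<'E'
import numpy as np, cv2
from rig import *
def w(cam,c,T): 
    return (np.linalg.inv(T)@np.r_[c,1])[:3]
E
python3 - <<'E'
from h import *
s=sense();print(s)
ims=[]
for cam in ["scene","top"]:
    im=grab_frame(cam);cv2.imwrite(f"pics/{cam}0.png",im)
    T=get_calibration(cam)["world_to_cam"]
    for t in ["lever_hinge","quadrant","bar_mid","button_top","ram_top","dropper_mid","petri_mid","stain_jar_mid","beaker_mid","slide_box_mid","reagent_mid"]:
        b=boxes_of(cam,t)
        print(cam,t,[(round(x["conf"],2),w(cam,x["centre"],np.array(T)).round()) for x in b[:2]])
print(sense()["clock"])
E
```

```text
{'clock': 0.0, 'qpos': array([ 1.12556601e+00,  3.53615968e-01,  1.63414050e+00, -2.33938122e-05,
        1.15520749e+00, -2.38948340e-03]), 'qvel': array([ 7.19465201e-04, -8.01306789e-04, -3.66636793e-04, -6.35555688e-05,
        1.00623496e-03,  2.23536712e-03]), 'joint_efforts': array([-8.29967485e-04, -6.05239534e+01, -3.42077494e+01,  5.06554431e-05,
        9.00994783e-03,  1.74065157e-06]), 'eef_pos': array([267.61123474, 564.27723876, 230.57906145]), 'tcp_rot': array([-3.14022131e+00,  1.81127816e-05,  2.69876129e+00]), 'contact_force': array([-0.00195017, -0.24605593,  0.581231  ]), 'wrist_torque': array([-0.0237812 ,  0.01735656,  0.02575334]), 'opening': 0.9998338598276068}
scene lever_hinge [(0.97, array([ 635., -106.,   23.]))]
scene quadrant [(0.83, array([ 639., -102.,   23.]))]
scene bar_mid [(0.78, array([565., -76., 239.]))]
scene button_top []
scene ram_top [(0.48, array([636., -98., 130.])), (0.43, array([ 665., -428.,   33.]))]
scene dropper_mid [(0.87, array([702.,  20.,  41.]))]
scene petri_mid [(0.73, array([ 634., -251.,   15.]))]
scene stain_jar_mid [(0.88,
[... 182 characters left out ...]
e reagent_mid [(0.86, array([625., 370.,  81.]))]
top lever_hinge [(0.86, array([593., -80.,  16.])), (0.3, array([ 656., -414.,   35.]))]
top quadrant [(0.57, array([596., -78.,  18.]))]
top bar_mid [(0.95, array([544., -71., 271.]))]
top button_top [(0.43, array([540., -59., 282.]))]
top ram_top []
top dropper_mid []
top petri_mid [(0.58, array([ 635., -249.,   18.]))]
top stain_jar_mid [(0.59, array([ 481., -442.,   90.]))]
top beaker_mid [(0.67, array([495., 456.,  47.])), (0.23, array([ 631., -247.,   17.]))]
top slide_box_mid [(0.9, array([ 652., -414.,   39.])), (0.22, array([592., -80.,  19.]))]
top reagent_mid [(0.57, array([604., 387., 105.])), (0.2, array([544., -67., 270.]))]
1.2
```

View pics/scene0.png

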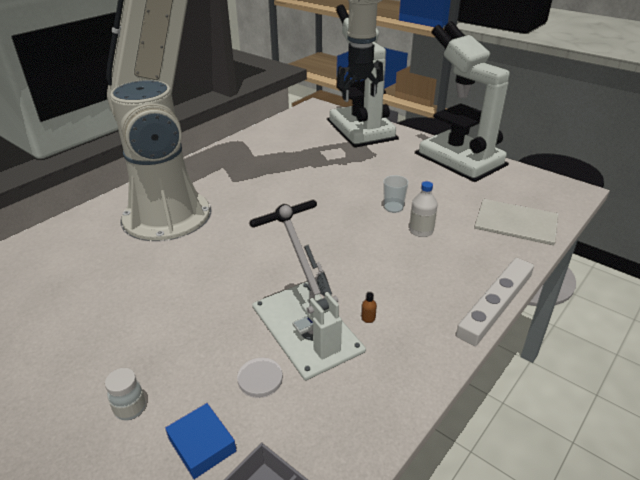

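View pics/top0.png

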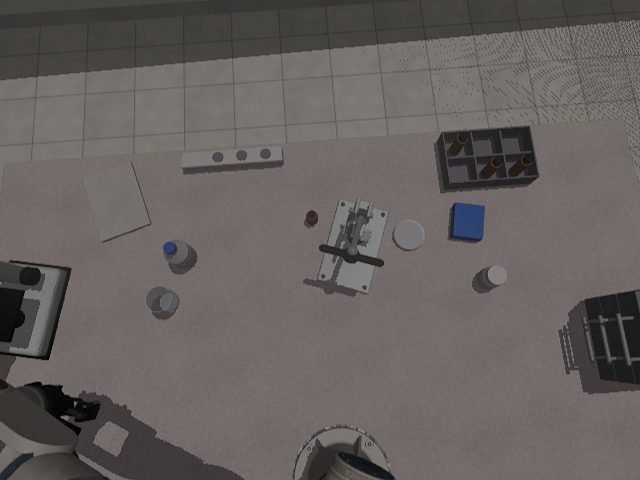

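```bash
cat > fit.py <<'E'
from h import *
from scipy.optimize import least_squares
def proj(cal,P):
    K,T=np.array(cal["intrinsics"]),np.array(cal["world_to_cam"])
    c=(T@np.c_[P,np.ones(len(P))].T)[:3]; u=K@c
    return (u[:2]/u[2]).T
def model(p,th=0):
    x,y,a=p; R=np.array([[np.cos(a),-np.sin(a),0],[np.sin(a),np.cos(a),0],[0,0,1]])
    e=.75-th
    B=np.array([[-190,75,16],[-190,-75,16],[60,-75,16],[60,75,16]],float)
    bar=np.array([[-200*np.cos(e),s*77,125+200*np.sin(e)] for s in (1,-1)])
    return [(R@Q.T).T+[x,y,0] for Q in (B,bar)]
E
python3 - <<'E'
from fit import *
obs={}
for cam in ["top","scene"]:
    im=cv2.imread(f"pics/{cam}0.png"); grab_frame(cam)
    cal=get_calibration(cam)
    m=trace(cam,"lever_hinge")[0]["mask"]; b=trace(cam,"bar_mid")[0]["mask"]
    print(cam,m.sum(),b.sum())
    obs[cam]=(cal,m,b,im)
    ys,xs=np.nonzero(m); h=cv2.convexHull(np.c_[xs,ys].astype(np.int32))
    print("base approx",cv2.approxPolyDP(h,4,True)[:,0].tolist())
    ys,xs=np.nonzero(b); print("bar", cv2.minAreaRect(np.c_[xs,ys].astype(np.int32)), xs.min(),xs.max(),ys.min(),ys.max())
    p=(686,-107,-.25)
    v=im.copy(); v[m]=v[m]//2+[0,60,0]; v[b]=v[b]//2+np.array([0,0,120])
    for Q in model(p): cv2.polylines(v,[proj(cal,Q).round().astype(int)],True,(255,255,0),1)
    x0,y0=(290,180) if cam=="top" else (235,190)
    c=v[y0:y0+130,x0:x0+110] if cam=="top" else v[y0:y0+195,x0:x0+145]
    cv2.imwrite(f"pics/{cam}1.png",cv2.resize(c,None,fx=4 if cam=="top" else 3,fy=4 if cam=="top" else 3,interpolation=0))
a=cv2.imread("pics/top1.png");b=cv2.imread("pics/scene1.png")
H=max(a.shape[0],b.shape[0]);pad=lambda i:cv2.copyMakeBorder(i,0,H-i.shape[0],0,0,0)
v=np.hstack([pad(a),pad(b)]);cv2.imwrite("pics/ov1.png",cv2.resize(v,None,fx=.9,fy=.9));print(v.shape)
E
```

```text
top 4682 946
base approx [[386, 212], [383, 263], [366, 292], [317, 278], [319, 246], [340, 199], [371, 201]]
bar ((347.6294860839844, 244.76287841796875), (60.73353576660156, 56.22667694091797), 70.90650939941406) 319 383 208 265
scene 7819 1501
base approx [[363, 352], [308, 378], [301, 375], [252, 305], [251, 219], [281, 204], [316, 202]]
bar ((287.8428039550781, 258.34356689453125), (109.89534759521484, 68.1253890991211), 82.73676300048828) 249 328 200 309
(585, 875, 3)
```

View pics/ov1.png

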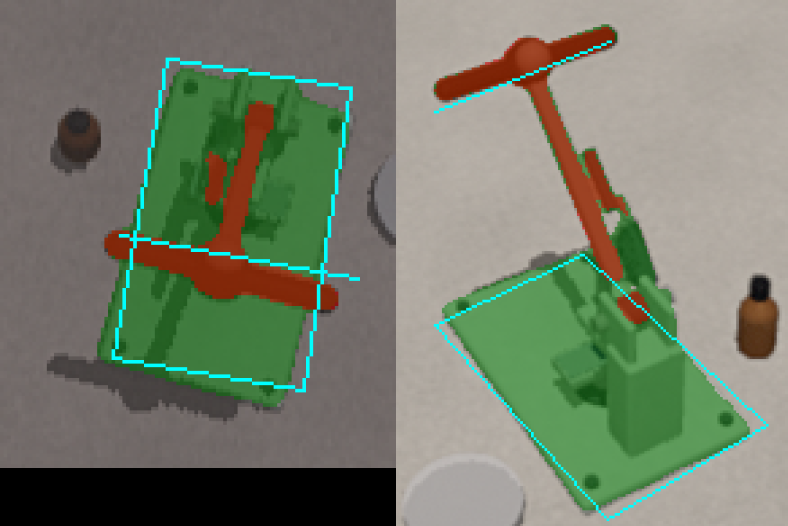

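Run:
```python
from fit import *
O={"top":([[317,279.4],[369.2,293.3],[387.8,210],[340,198.3]],[[319.2,247.2],[384.2,263.3]]),
"scene":([[305,283.3],[251.3,303.3],[305,380],[366.1,349.3]],[[317.2,203],[249.1,224.1]])}
cal={c:get_calibration(c) for c in O}
def f(p,cams=O):
    r=[]
    for c in cams:
        for Q,o in zip(model(p),O[c]): r.append((proj(cal[c],Q)-o).ravel())
    return np.concatenate(r)
for cams in (["top"],["scene"],["top","scene"]):
    s=least_squares(f,[680,-100,-.3],args=(cams,),loss="soft_l1")
    print(cams,s.x.round(3));print(f(s.x,cams).reshape(-1,2).round(1).tolist())
```

```text
['top'] [ 6.73617e+02 -1.08213e+02 -3.30000e-01]
[[0.0, 0.5], [-0.3, 0.0], [0.9, 0.2], [-1.3, -0.4], [0.1, -0.4], [0.2, 0.0]]
['scene'] [ 6.76382e+02 -1.09772e+02 -3.45000e-01]
[[2.9, -1.9], [-0.3, 0.3], [-0.7, -0.8], [1.1, -0.1], [-0.6, 0.7], [-0.1, 1.6]]
['top', 'scene'] [ 6.74655e+02 -1.08926e+02 -3.37000e-01]
[[-0.2, -0.2], [-0.6, -0.3], [1.2, 0.1], [-0.9, -0.9], [0.0, -1.2], [-0.0, -0.3], [1.9, -2.4], [-1.1, 0.2], [-0.8, -1.5], [0.7, -1.0], [-1.5, 0.2], [-0.8, 1.4]]
```

The yellow‑cyan guess was off. After refitting, the two views agree within about 1–2 px: hinge ≈ (674.5, -109), press yaw ≈ -0.335, handle towards the robot. Next I move above the bar with the jaws open so the fingers straddle the button.

Request:
servo_tool([
  [85, [0, 0, -50], [0, 0, -6.2]],
  [85, [0, 0, -50], [0, 0, 0]],
  [85, [-29, -31, 0], [0, 0, 0]],
  [85, [-29, -31, 0], [0, 0, 0]],
  [85, [-29, -31, 0], [0, 0, 0]],
  [85, [-29, -31, 0], [0, 0, 0]],
  [85, [-29, -31, 0], [0, 0, 0]],
  [85, [-29, -31, 0], [0, 0, 0]],
])

```text
clock: 2.5
eef_pos: [371.4, 330.6, 331.4]
tcp_rot: [3.141, 0.0, 2.807]
contact_force: [0.4, 0.1, 0.4]
opening: 0.995
```

Request:
servo_tool([
  [85, [-29, -31, 0], [0, 0, 0]],
  [85, [-29, -31, 0], [0, 0, 0]],
  [85, [-29, -31, 0], [0, 0, 0]],
  [85, [-29, -31, 0], [0, 0, 0]],
  [85, [-29, -31, 0], [0, 0, 0]],
  [85, [-29, -31, 0], [0, 0, 0]],
  [85, [-29, -31, 0], [0, 0, 0]],
  [85, [-29, -31, 0], [0, 0, 0]],
])

```text
clock: 3.5
eef_pos: [509.2, 20.1, 331.5]
tcp_rot: [3.141, 0.0, 2.807]
contact_force: [0.2, -0.1, -1.0]
opening: 0.991
```

```bash
cat >> fit.py <<'E'
P=np.array([674.5,-109,125.]);A=-.335
def press(s):  # TCP in press axes
    d=np.array(s["eef_pos"])-P
    c,n=np.cos(A),np.sin(A)
    return np.array([c*d[0]+n*d[1],-n*d[0]+c*d[1],d[2]])
E
python3 - <<'E'
from fit import *
s=sense();print(s["clock"],s["eef_pos"],s["tcp_rot"],press(s),s["contact_force"],s["qpos"])
cal=get_calibration("wrist");im=grab_frame("wrist");
for Q in model((*P[:2],A)): cv2.polylines(im,[proj(cal,Q).round().astype(int)],True,(255,255,0),1)
cv2.imwrite("pics/w1.png",im)
T=np.array(cal["world_to_cam"])
for t in ["bar_mid","button_top"]: print(t,[(x["conf"],w("",x["centre"],T)) for x in boxes_of("wrist",t)])
E
```

```text
3.5 [509.21321968  20.10455462 331.47156221] [3.14135618e+00 4.40876203e-04 2.80689080e+00] [-198.54413663   67.58647485  206.47156221] [ 0.15387425 -0.1030167  -1.02063732] [ 3.64770207e-02  8.40887795e-02  1.75171081e+00  6.26519864e-05
  1.30529644e+00 -1.19963393e+00]
bar_mid [(0.64, array([546.07713087, -47.30438174, 270.24472694]))]
button_top [(0.7, array([542.32479521, -54.36587589, 277.37180751])), (0.38, array([607.72370913, 367.43908877,   7.88586382]))]
```

View pics/w1.png

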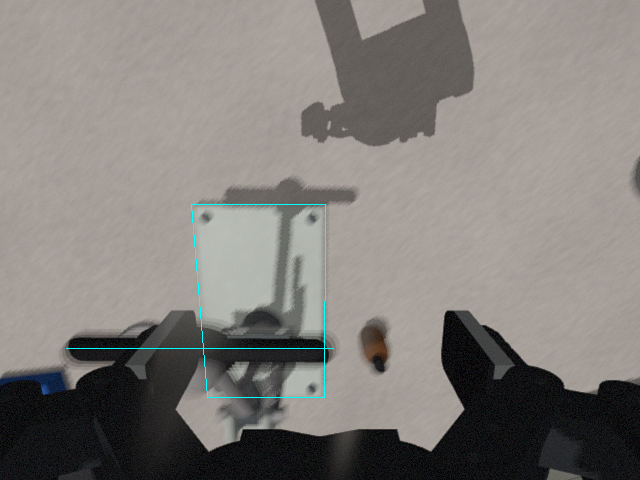

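The overlay lands on the base edges and the bar (y≈348) within a couple of pixels, so the pose estimate holds. Next I centre over the bar and descend.

Request:
servo_tool([
  [85, [-26, -34, 0], [0, 0, 0]],
  [85, [-26.5, -33.5, 0], [0, 0, 0]],
  [85, [0, 0, 20], [0, 0, 0]],
  [85, [0, 0, 25], [0, 0, 0]],
  [85, [0, 0, 0], [0, 0, 0]],
])

```text
clock: 4.28
eef_pos: [534.8, -58.6, 284.8]
tcp_rot: [-3.141, -0.004, 2.808]
contact_force: [0.2, -0.6, -0.5]
opening: 0.994
```

Request:
servo_tool([
  [85, [0, 0, 5], [0, 0, 0]],
  [85, [0, 0, 5], [0, 0, 0]],
  [85, [0, 0, 0], [0, 0, 0]],
])

```text
clock: 4.65
eef_pos: [536.1, -59.4, 276.4]
tcp_rot: [3.142, 0.0, 2.807]
contact_force: [-1.3, 0.3, 0.3]
opening: 0.996
```

Request:
servo_tool([
  [85, [0, 0, 5], [0, 0, 0]],
  [85, [0, 0, 0], [0, 0, 0]],
])

```text
clock: 4.9
eef_pos: [536.0, -59.5, 271.0]
tcp_rot: [-3.141, -0.001, 2.807]
contact_force: [0.5, -0.4, -1.8]
opening: 0.998
```

Request:
servo_tool([
  [85, [0, 0, 5], [0, 0, 0]],
  [85, [0, 0, 0], [0, 0, 0]],
])

```text
clock: 5.15
eef_pos: [535.9, -59.5, 265.8]
tcp_rot: [-3.141, -0.001, 2.807]
contact_force: [-0.0, -0.8, -0.4]
opening: 0.996
```

Request:
servo_tool([
  [85, [0, 0, 5], [0, 0, 0]],
  [85, [0, 0, 0], [0, 0, 0]],
])

```text
clock: 5.4
eef_pos: [535.9, -59.5, 260.8]
tcp_rot: [-3.141, -0.001, 2.807]
contact_force: [0.3, 0.1, 0.3]
opening: 0.996
```

Request:
servo_tool([
  [85, [0, 0, 3], [0, 0, 0]],
  [85, [0, 0, 0], [0, 0, 0]],
])

```text
clock: 5.65
eef_pos: [536.1, -59.5, 258.1]
tcp_rot: [-3.142, -0.0, 2.807]
contact_force: [-0.2, 0.3, -0.1]
opening: 0.993
```

Request:
servo_tool([
  [85, [0, 0, 3], [0, 0, 0]],
  [85, [0, 0, 0], [0, 0, 0]],
])

```text
clock: 5.9
eef_pos: [536.1, -59.4, 256.7]
tcp_rot: [3.141, 0.0, 2.807]
contact_force: [-4.5, 1.2, 15.6]
opening: 0.997
```

Request:
servo_tool([
  [85, [6, 0, 6], [0, 0, 0]],
  [85, [6, 0, 7], [0, 0, 0]],
  [85, [5, 0, 7], [0, 0, 0]],
  [85, [0, 0, 0], [0, 0, 0]],
])

```text
clock: 6.4
eef_pos: [519.6, -53.6, 236.4]
tcp_rot: [3.141, -0.0, 2.807]
contact_force: [-6.8, 2.1, 14.2]
opening: 0.995
```

Request:
servo_tool([
  [85, [3, 0, 5], [0, 0, 0]],
  [85, [0, 0, 0], [0, 0, 0]],
])

```text
clock: 6.65
eef_pos: [515.9, -52.3, 231.1]
tcp_rot: [3.141, -0.002, 2.807]
contact_force: [-9.5, 3.0, 15.0]
opening: 0.996
```

Request:
servo_tool([
  [85, [3.5, 0, 5], [0, 0, 0]],
  [85, [0, 0, 0], [0, 0, 0]],
])

```text
clock: 6.9
eef_pos: [512.6, -51.2, 226.0]
tcp_rot: [3.141, -0.002, 2.807]
contact_force: [-9.0, 3.0, 15.5]
opening: 0.998
```

Request:
servo_tool([
  [85, [4.5, 0, 6], [0, 0, 0]],
  [85, [0, 0, 0], [0, 0, 0]],
])

```text
clock: 7.15
eef_pos: [508.9, -49.8, 220.1]
tcp_rot: [3.141, -0.001, 2.807]
contact_force: [-7.4, 1.9, 14.6]
opening: 0.995
```

Request:
servo_tool([
  [85, [4, 0, 6], [0, 0, 0]],
  [85, [0, 0, 0], [0, 0, 0]],
])

```text
clock: 7.4
eef_pos: [505.5, -48.6, 214.1]
tcp_rot: [3.141, -0.001, 2.807]
contact_force: [-5.5, 2.1, 11.8]
opening: 0.992
```

Request:
servo_tool([
  [85, [3.5, 0, 6], [0, 0, 0]],
  [85, [0, 0, 0], [0, 0, 0]],
])

```text
clock: 7.65
eef_pos: [502.3, -47.5, 208.0]
tcp_rot: [3.141, -0.0, 2.807]
contact_force: [-5.3, 2.5, 11.5]
opening: 0.995
```

Request:
servo_tool([
  [85, [3.3, 0, 6], [0, 0, 0]],
  [85, [0, 0, 0], [0, 0, 0]],
])

```text
clock: 7.9
eef_pos: [499.5, -46.5, 202.2]
tcp_rot: [3.141, 0.0, 2.807]
contact_force: [-5.0, 0.9, 12.7]
opening: 0.992
```

Request:
servo_tool([
  [85, [2.9, 0, 6], [0, 0, 0]],
  [85, [0, 0, 0], [0, 0, 0]],
])

```text
clock: 8.15
eef_pos: [497.0, -45.6, 196.4]
tcp_rot: [3.141, 0.001, 2.807]
contact_force: [-5.3, 1.9, 14.9]
opening: 1.001
```

Request:
servo_tool([
  [85, [2.7, 0, 6], [0, 0, 0]],
  [85, [0, 0, 0], [0, 0, 0]],
])

```text
clock: 8.4
eef_pos: [494.5, -44.7, 190.5]
tcp_rot: [3.141, 0.001, 2.807]
contact_force: [-5.6, 2.0, 15.0]
opening: 0.995
```

Request:
servo_tool([
  [85, [2.5, 0, 6], [0, 0, 0]],
  [85, [0, 0, 0], [0, 0, 0]],
])

```text
clock: 8.65
eef_pos: [492.2, -43.9, 184.6]
tcp_rot: [3.141, 0.001, 2.807]
contact_force: [-4.8, 1.5, 16.2]
opening: 1.001
```

Pushing force rose by about 4 N (≈0.8 N·m) between 0.30 and 0.36 rad and stayed up, so the foot first bears at about 0.33. Notch 0.48 should then give about 5.6 mm. Going to about 0.515.

Request:
servo_tool([
  [85, [2.2, 0, 6], [0, 0, 0]],
  [85, [0, 0, 0], [0, 0, 0]],
])

```text
clock: 8.9
eef_pos: [490.2, -43.2, 178.6]
tcp_rot: [3.141, 0.001, 2.807]
contact_force: [-4.7, 2.3, 15.8]
opening: 1.0
```

Request:
servo_tool([
  [85, [2, 0, 6], [0, 0, 0]],
  [85, [0, 0, 0], [0, 0, 0]],
])

```text
clock: 9.15
eef_pos: [488.2, -42.5, 172.3]
tcp_rot: [3.141, 0.001, 2.807]
contact_force: [-3.6, 2.4, 13.3]
opening: 0.995
```

Request:
servo_tool([
  [85, [1.5, 0, 5.2], [0, 0, 0]],
  [85, [0, 0, 0], [0, 0, 0]],
])

```text
clock: 9.4
eef_pos: [486.8, -42.0, 167.2]
tcp_rot: [3.141, 0.001, 2.807]
contact_force: [-4.4, 3.2, 16.1]
opening: 0.997
```

Request:
servo_tool([
  [85, [0.2, 0, 1], [0, 0, 0]],
  [85, [0, 0, 0], [0, 0, 0]],
  [85, [-0.5, 0, -2], [0, 0, 0]],
  [85, [-1, 0, -4], [0, 0, 0]],
  [85, [-1, 0, -4], [0, 0, 0]],
  [85, [0, 0, 0], [0, 0, 0]],
])

```text
clock: 10.15
eef_pos: [489.0, -43.1, 175.4]
tcp_rot: [3.141, 0.001, 2.807]
contact_force: [0.4, 0.1, 1.3]
opening: 0.998
```

Request:
servo_tool([
  [85, [0, 0, -15], [0, 0, 0]],
  [85, [0, 0, -25], [0, 0, 0]],
  [0, [0, 0, -25], [0, 0, 0]],
  [0, [0, 0, 0], [0, 0, 0]],
  [0, [0, 0, 0], [0, 0, 0]],
  [0, [0, 0, 0], [0, 0, 0]],
  [0, [0, 0, 0], [0, 0, 0]],
  [0, [0, 0, 0], [0, 0, 0]],
])

```text
clock: 11.15
eef_pos: [488.5, -43.0, 239.7]
tcp_rot: [-3.141, -0.001, 2.807]
contact_force: [0.0, 0.2, -0.4]
opening: -0.001
```

Run:
```python
from fit import *
s=sense();print(s["clock"],s["eef_pos"],press(s),s["opening"])
cal=get_calibration("scene");im=grab_frame("scene")
for th,c in ((.32,(0,0,255)),(.48,(255,255,0)),(.64,(0,255,0))): cv2.polylines(im,[proj(cal,model((*P[:2],A),th)[1]).round().astype(int)],True,c,1)
T=np.array(cal["world_to_cam"])
for t in ["bar_mid","button_top"]: print(t,[(x["conf"],w("",x["centre"],T)) for x in boxes_of("scene",t)])
cv2.imwrite("pics/s2.png",cv2.resize(im[180:400,200:440],None,fx=2.7,fy=2.7,interpolation=1))
```

```text
11.15 [488.47674918 -42.99234104 239.68011691] [-197.38355915    1.17960389  114.68011691] -0.001035202981203566
bar_mid [(0.8, array([528.81303982, -67.95683202, 174.261248  ]))]
button_top [(0.49, array([502.05139294, -44.82765485, 198.040134  ]))]
```

View pics/s2.png

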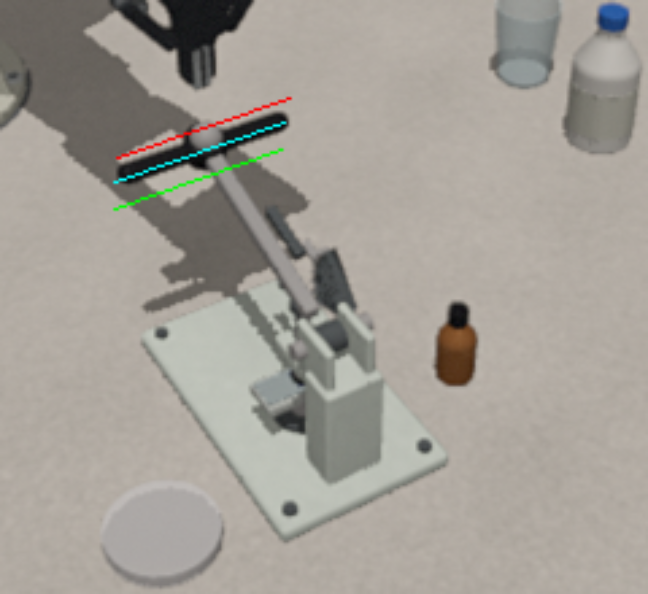

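The picture shows the lever standing latched, with its bar on the cyan 0.48 line (crop y≈120–180) and the closed gripper clear above it. It has stood untouched for about 1 s. Next I align the shut fingertip with the button axis.

Request:
servo_tool([
  [0, [-15.4, -1.2, 10], [0, 7.75, 0]],
  [0, [-1.7, 0, 12.7], [0, 7.75, 0]],
  [0, [0, 0, 0], [0, 0, 0]],
  [0, [0, 0, 0], [0, 0, 0]],
])

```text
clock: 11.8
eef_pos: [502.5, -49.1, 217.3]
tcp_rot: [-3.141, -0.269, 2.807]
contact_force: [-0.1, -0.4, 0.4]
opening: 0.002
```

```bash
cat >> fit.py <<'E'
from scipy.spatial.transform import Rotation as Ro
def lev(s,th):  # tip in lever axes (outward, y, up-normal from bar centre), tilt of tool
    p=press(s);e=.75-th;o=np.array([-np.cos(e),0,np.sin(e)]);z=np.array([np.sin(e),0,np.cos(e)])
    R=Ro.from_euler("z",-A).as_matrix()@Ro.from_euler("xyz",s["tcp_rot"]).as_matrix()
    return np.array([p@o-200,p[1],p@z]),R.round(3)
E
python3 - <<'E'
from fit import *
s=sense();l,R=lev(s,.48);print(s["clock"],press(s),l.round(1));print(R,np.arctan2(-R[0,2],-R[2,2]),s["qpos"].round(2))
im=grab_frame("scene");cv2.imwrite("pics/s3.png",cv2.resize(im[180:340,200:400],None,fx=4,fy=3.7,interpolation=1))
T=np.array(get_calibration("scene")["world_to_cam"])
for b in boxes_of("scene","button_top"):
  q=w("",b["centre"],T);print(b["conf"],q,lev(dict(s,eef_pos=q),.48)[0].round(1))
E
```

```text
11.8 [-1.82128050e+02 -1.37382164e-02  9.22614752e+01] [ 0.1 -0.  40.3]
[[-0.964 -0.    -0.266]
 [-0.     1.    -0.   ]
 [ 0.266 -0.    -0.964]] 0.26923397330680987 [-0.14  0.33  1.73  0.05  1.35 -1.39]
0.38 [502.20054168 -49.39693446 197.34771904] [-5.  -0.4 21.1]
```

View pics/s3.png

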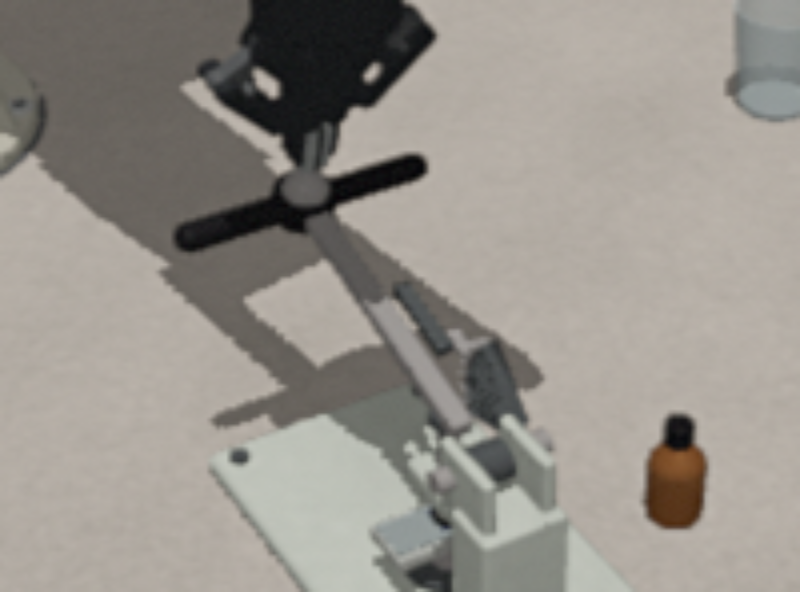

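The tip sits in line with the dome (crop ≈ (310,170)). Now pressing along the button axis.

Request:
servo_tool([
  [0, [0, 0, 6], [0, 0, 0]],
  [0, [0, 0, 6], [0, 0, 0]],
  [0, [0, 0, 0], [0, 0, 0]],
])

```text
clock: 12.28
eef_pos: [499.2, -48.0, 205.4]
tcp_rot: [-3.141, -0.271, 2.807]
contact_force: [-0.2, 0.0, -0.0]
opening: 0.002
```

Request:
servo_tool([
  [0, [0, 0, 4], [0, 0, 0]],
  [0, [0, 0, 0], [0, 0, 0]],
])

```text
clock: 12.52
eef_pos: [498.9, -47.8, 202.0]
tcp_rot: [3.141, -0.27, 2.807]
contact_force: [0.2, -0.7, 3.9]
opening: -0.001
```

Request:
servo_tool([
  [0, [0, 0, 4], [0, 0, 0]],
  [0, [0, 0, 0], [0, 0, 0]],
])

```text
clock: 12.78
eef_pos: [498.0, -47.4, 198.6]
tcp_rot: [3.141, -0.27, 2.807]
contact_force: [-0.9, 0.7, 8.7]
opening: -0.0
```

Request:
servo_tool([
  [0, [0, 0, 3], [0, 0, 0]],
  [0, [0, 0, 0], [0, 0, 0]],
])

```text
clock: 13.02
eef_pos: [498.0, -47.3, 196.4]
tcp_rot: [3.141, -0.269, 2.807]
contact_force: [0.7, -0.3, 16.0]
opening: 0.001
```

Request:
servo_tool([
  [0, [0, 0, 2], [0, 0, 0]],
  [0, [0, 0, 0], [0, 0, 0]],
])

```text
clock: 13.28
eef_pos: [497.3, -47.1, 194.6]
tcp_rot: [3.141, -0.269, 2.807]
contact_force: [-0.2, 0.2, 14.9]
opening: 0.003
```

Run:
```python
from fit import *
s=sense();l,R=lev(s,.48);print(s["clock"],press(s),l.round(2),s["contact_force"])
# rigid turn step about hinge in tool axes
d=.03;r=np.array([200,17.]) # outward, up
v=np.array([200*np.cos(d)-17*np.sin(d),200*np.sin(d)+17*np.cos(d)])-r;print("shift x,z",v[0],-v[1],np.degrees(d))
```

```text
13.275 [-187.68332672    0.21004371   69.648842  ] [-0.54  0.21 17.06] [-0.15351643  0.1939492  14.86236445]
shift x,z -0.5999167536449193 -5.991450614231923 1.7188733853924696
```

The force has levelled off at about 15 N with the tip at 17.06 mm, so the button is fully in and the finger carries the lever. Raising it on the arc now.

Request:
servo_tool([
  [0, [-0.6, 0, -6], [0, 1.72, 0]],
  [0, [-0.6, 0, -6], [0, 1.72, 0]],
  [0, [0, 0, 0], [0, 0, 0]],
])

```text
clock: 13.65
eef_pos: [501.8, -48.7, 206.0]
tcp_rot: [3.141, -0.33, 2.807]
contact_force: [-0.6, -0.6, 15.0]
opening: -0.001
```

Run:
```python
from fit import *
s=sense();l,R=lev(s,.42);print(press(s),l.round(2),s["contact_force"])
```

```text
[-182.92784887    0.20475852   81.02802731] [-0.69  0.2  17.38] [-0.56564927 -0.59824522 14.98306582]
```

The lever follows with the button held in. Continuing.

Request:
servo_tool([
  [0, [-0.6, 0, -6], [0, 1.72, 0]],
  [0, [-0.6, 0, -6], [0, 1.72, 0]],
  [0, [-0.6, 0, -6], [0, 1.72, 0]],
  [0, [-0.6, 0, -6], [0, 1.72, 0]],
  [0, [0, 0, 0], [0, 0, 0]],
])

```text
clock: 14.28
eef_pos: [511.9, -52.3, 226.8]
tcp_rot: [3.141, -0.45, 2.807]
contact_force: [0.2, 0.6, 9.3]
opening: 0.0
```

Request:
servo_tool([
  [0, [-0.6, 0, -6], [0, 1.72, 0]],
  [0, [-0.6, 0, -6], [0, 1.72, 0]],
  [0, [-0.6, 0, -6], [0, 1.72, 0]],
  [0, [-0.6, 0, -6], [0, 1.72, 0]],
  [0, [0, 0, 0], [0, 0, 0]],
])

```text
clock: 14.9
eef_pos: [524.7, -56.8, 246.5]
tcp_rot: [3.141, -0.571, 2.807]
contact_force: [0.4, -0.4, 7.8]
opening: 0.001
```

Run:
```python
from fit import *
s=sense();l,R=lev(s,.18);print(press(s),l.round(2),s["contact_force"],s["tcp_rot"])
```

```text
[-1.58669699e+02  5.01578720e-02  1.21525040e+02] [-0.84  0.05 16.69] [ 0.39984755 -0.40840301  7.8328974 ] [ 3.14129607 -0.5706392   2.80699057]
```

Request:
servo_tool([
  [0, [-0.6, 0, -6], [0, 1.72, 0]],
  [0, [-0.6, 0, -6], [0, 1.72, 0]],
  [0, [-0.6, 0, -6], [0, 1.72, 0]],
  [0, [-0.6, 0, -6], [0, 1.72, 0]],
  [0, [0, 0, 0], [0, 0, 0]],
])

```text
clock: 15.52
eef_pos: [539.6, -62.1, 264.5]
tcp_rot: [3.141, -0.691, 2.807]
contact_force: [2.4, -2.1, 7.3]
opening: 0.001
```

Request:
servo_tool([
  [0, [-0.4, 0, -4], [0, 1.15, 0]],
  [0, [-0.4, 0, -4], [0, 1.15, 0]],
  [0, [-0.2, 0, -2], [0, 0.57, 0]],
  [0, [0, 0, 0], [0, 0, 0]],
])

```text
clock: 16.02
eef_pos: [546.4, -64.5, 271.5]
tcp_rot: [3.142, -0.74, 2.807]
contact_force: [3.4, -0.7, 6.2]
opening: 0.001
```

Run:
```python
from fit import *
s=sense();l,R=lev(s,0.01);print(press(s),l.round(2),s["contact_force"],s["tcp_rot"],s["qpos"].round(2))
```

```text
[-1.35651630e+02 -6.28733553e-02  1.46451818e+02] [-1.07 -0.06 16.68] [ 3.36500119 -0.65232683  6.16434204] [ 3.14152969 -0.73999908  2.80688368] [-0.18  0.63  1.3   0.11  1.94 -1.42]
```

Almost at the stop. I back off slowly along the button axis, then retreat well clear.

Request:
servo_tool([
  [0, [0, 0, -1.5], [0, 0.5, 0]],
  [0, [0, 0, -1.5], [0, 0, 0]],
  [0, [0, 0, 0], [0, 0, 0]],
])

```text
clock: 16.4
eef_pos: [547.7, -64.9, 273.1]
tcp_rot: [-3.141, -0.749, 2.807]
contact_force: [1.6, -1.6, 2.7]
opening: 0.003
```

Request:
servo_tool([
  [0, [0, 0, -2], [0, 0, 0]],
  [0, [0, 0, -2], [0, 0, 0]],
  [0, [0, 0, -3], [0, 0, 0]],
  [0, [0, 0, -10], [0, 0, 0]],
  [0, [0, 0, -25], [0, 0, 0]],
  [0, [0, 0, -25], [0, 0, 0]],
  [0, [0, 0, 0], [0, 0, 0]],
  [0, [0, 0, 0], [0, 0, 0]],
])

```text
clock: 17.4
eef_pos: [590.4, -79.6, 321.5]
tcp_rot: [-3.142, -0.751, 2.807]
contact_force: [-0.1, 0.4, 0.2]
opening: -0.002
```

Run:
```python
from fit import *
s=sense();print(s["clock"],s["contact_force"].round(1))
cal=get_calibration("scene");im=grab_frame("scene")
for th,c in ((0,(255,255,0)),(.16,(0,0,255))): cv2.polylines(im,[proj(cal,model((*P[:2],A),th)[1]).round().astype(int)],True,c,1)
T=np.array(cal["world_to_cam"])
for t in ["dropper_mid","petri_mid","bar_mid"]: print(t,[(round(x["conf"],2),w("",x["centre"],T).round()) for x in boxes_of("scene",t)[:1]])
cv2.imwrite("pics/s4.png",cv2.resize(im[140:410,200:440],None,fx=2.2,fy=2.2))
```

```text
17.4 [-0.1  0.4  0.2]
dropper_mid []
petri_mid [(0.95, array([ 637., -252.,   15.]))]
bar_mid [(0.72, array([569., -76., 234.]))]
```

View pics/s4.png

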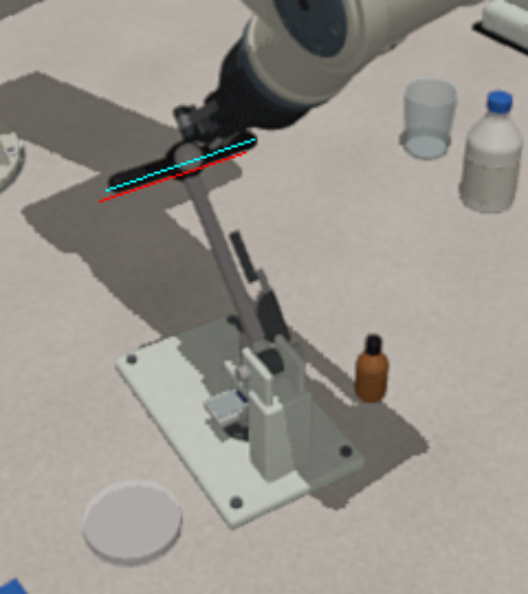

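```bash
python3 -c "
from rig import *
print(sign_off())"
```

```text
the job is handed in; nothing more can be done
None
```

I squashed the preparation in the press, brought the lever gently back up to its rest stop, and handed the job in at about 17.5 s. Sign-off gives no verdict.

- **Pressing:** I pushed the bar down with the open fingers on either side of the button. The push rose by about 4 N near 0.33 rad, which I took as the foot meeting the slide. I went on to about 0.52 rad and let the lever settle in the 0.48 notch. That gives an estimated squeeze of about 5.6 mm, since the foot joint itself can't be read. The lever stood there untouched for over a second.
- **Release:** I pressed the button with the shut fingertips in line with its axis and raised the lever at about 0.25 rad/s. The load fell from 15 N to 9 N between 0.42 and 0.30 rad, which fits the 0.33 rad bearing point.
- **Last checks:** The final picture shows the bar on the predicted rest line and not on the 0.16 notch line. The contact force is about 0 and the gripper is clear of the press.
- **Things around the press:** The Petri dish measured within about 3 mm of its first position. The last network call did not report the dropper bottle, but the picture shows it standing in place. The beaker and reagent bottle also look unmoved. I did not re-measure the stain jar or slide box; the arm stayed away from them.

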